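# Load two leaning places of a wire spice caddy and stand its handle up

## Task

Get the wire spice caddy ready to be carried: swing its handle all the way down to the front, then gently lay the spice jar from the table in the empty middle place, beside the jar already there, and the sugar shaker in the empty place at the right-hand end, each leaning back fully home in its cradle with its cap up. Then swing the handle back up against its stop, leaving the jar already in the caddy in its place and the butter and the timer where they are.

Things in the scene. Friction and masses are not known exactly. Their poses are not given: they have to be found in the camera images.
- caddy: Fixed caddy of bright steel wire, 312 mm wide (y), 120 mm deep (x). Origin on the table under its middle; x points to its back, away from the robot, y to its left, z up. Three places side by side at y = +88, 0, -88 mm. Triangular end frames, up to 102 mm high, 143 mm either side of the middle, carry the handle's pivots. With the handle down nothing is above the places.
- cradle: The three leaning cradles of the caddy. Each is two J-shaped wires, 7 mm thick and 30 mm apart, leaning back 30 degrees: a jar lies with its back in the groove between them (they support its lowest 60 mm) and its underside on their bent feet, which end in a lip 10 mm high in front. Origin and axes as for the middle place.
- place_left (a point): Left-hand place (already holds a jar): where the centre of a seated jar's underside is, about 32 mm above the table. z runs up along the leaning jar's axis, 30 degrees back from vertical; x points back and down, square to the cradle wires; y to the caddy's left.
- place_middle (a point): The same point and axes for the empty middle place.
- place_right (a point): The same point and axes for the empty place at the right-hand end (as the robot sees it).
- handle (a joint): Swing of the caddy's handle, a wire bail hinged at both ends: 0 = up against its rear stop, leaning back 30 degrees like the jars, across the way in above their caps; 0.52 = vertical; 2.2 = down at the front stop, on the robot's side. Moves easily (under 2 N at the grip); light friction keeps it where it is left unless well forward of vertical, when it falls to the front.
- handle_grip (a point): Middle of the handle's round wooden grip, 17 mm thick, 90 mm long along the caddy's y, which turns freely on the handle's wire. It runs on an arc: in the caddy's frame, at handle angle q, x = 0.010 + 0.080 sin(0.524 - q), y = 0, z = 0.093 + 0.080 cos(0.524 - q) m, that is 162 mm above the table at 0 and 85 mm at 2.2. When up it is 28 mm clear of the taller jars' caps.
- spice_jar: The spice jar that stands on the table: round, 105 mm tall, 45 mm thick, with a straight screw cap on the top 20 mm. Origin at the centre of its underside, z up along it. About 110 g.
- shaker: Glass sugar shaker on the table: round, 90 mm tall, 44 mm thick at the widest, with a narrower domed metal cap (34 mm) on the top 20 mm. Its body tapers a little towards the cap, so that at rest in a cradle it may lean back up to 0.2 rad farther than a straight jar. Origin at the centre of its underside, z up along it. About 100 g.
- rack_jar: The spice jar already in the left-hand place, 105 mm tall, 44 mm thick, loose. Origin at the centre of its underside, z along it.
- butter: Bystander: wrapped block of butter, 73 x 102 x 37 mm, to be left alone. Origin under its centre.
- timer: Bystander: round kitchen timer, 65 mm across, 44 mm tall, to be left alone. Origin under its centre.

How it is judged:
By the outcome, as a careful person would: the job done as asked, in the order asked, and still so for the second after the job is handed in, with the robot touching nothing.
It also fails if it takes over 72 s, if anything falls off the work surface, if the arm or the gripper's body presses on something with over 40 N, if the wrist force passes 120 N, or if a joint passes its speed limit or range.

## Robot

A 6-joint arm with a two-finger parallel gripper is mounted at the origin on the work surface; the furniture and walls round the work are solid. World frame = base frame: x ahead of the robot, y to its left, z up, the work surface at z = 0. Lengths are in m, angles in rad, forces in N, time in s.
With the tool pointing down it reaches from about 0.425 to 0.95 m from the base axis. Payload 3.5 kg.
Tool frame: the origin (TCP) lies at the very end of the fingers, on their centre line; the grasp point (between the pads) lies 19 mm behind it; z points along the fingers, y is the line along which they close (so a half turn about z gives the same grasp; the last joint's range is limited). The gripper opens to 85 mm and grips with 20 to 120 N. Pads are 22 mm wide; open, the fingers measure 114 mm over their backs; the gripper's body (76 mm by 85 mm) begins 54 mm behind the grasp point. The pads swing forward as they close: fully open they stand 13 mm farther back than shut.
Start: joints at [-1.326, 0.286, 1.577, -0, 1.279, -0.15], TCP at [0.26, -0.623, 0.231] pointing down, gripper open.
Joint ranges: [-2.77, 2.77], [-0.9, 2.22], [0.21, 2.48], [-1.53, 4.67], [0.24, 2.81], [-2.84, 2.84]. Speed limits (rad/s): [2.79, 2.79, 3.14, 3.14, 3.14, 3.14].

## Interface

Orientations are given as a unit quaternion [x, y, z, w].
In Python, from plant import ctrl gives the robot as it stands.
- The arm moves only by the tool move_tool, called after "Emit:" as name(argument=value, ...) on one line, values as JSON. Schema: {"type":"object","properties":{"steps":{"type":"object","properties":{"moves":{"type":"array","items":{"type":"array","items":{"type":"number"},"minItems":7,"maxItems":7},"minItems":1,"maxItems":10}},"additionalProperties":false,"required":["moves"]},"grip_force":{"type":"number"},"only":{"type":"string"},"quiet":{"type":"boolean"},"lines":{"type":"string"}},"required":["steps"],"additionalProperties":false}. steps is an object whose key "moves" holds a list of rows, 1 to 10 of them, each of 7 numbers: dx, dy, dz in shares of 0.8 m (1.0 is 0.8 m), then a rotation vector rx, ry, rz in a scale on which 1.0 is 4 rad, then the opening from 0.0 (shut) to 1.0 (fully open); each row is the pose to reach, as a shift and turn from the pose commanded when the call began, along the tool's axes at that moment; what a row does not reach only later rows make up. A row lasts 1/8 s, in which the tool goes at most 0.0625 m and 0.188 rad, less where a joint would pass 70% of its speed; a pose out of reach is approached as far as the arm can. The fingers move at their own pace and stop on an object; grip_force is the grip in N (left out, the last holds). Time passes only in rows, so rows that do not move let the fingers close. The tool returns the time, the measured TCP pose, the force, the opening and the grip force at its end. only (a regular expression) keeps the lines of the reply that match it, lines (a string "A,B") keeps lines A to B, and quiet returns only ok. A shift or turn number past 1, either way, is cut back to 1. Input that does not fit is refused with a message, and nothing moves.
- ctrl.get_state(): the state, without advancing time (a new reading comes with each control period).
- ctrl.read_camera(name): name is "scene" or "top" or "wrist"; returns a dict with "pixels" (480x640x3 uint8, red, green, blue), "camera_matrix" (3x3 intrinsics, pixels), "xyz" and "orientation" of the camera in the world. Camera axes: x right, y down, z forward; pixel columns grow to the right and rows downward; lengths in m; the calibration is good to about 2 mm. A picture is of the moment at which its call begins. There is no depth.
- ctrl.sign_off(): hands the job in; it is judged then, once.
The state is a dict: "time": time; "qpos": joint angles; "dq": joint speeds; "joint_efforts": joint torques, N m; "eef_pos": TCP position; "tcp_rot": TCP orientation; "contact_force": force on the tool from outside, world axes, zero at the start; "wrist_torque": the same for the moment, N m; "opening": opening from 0.0 (shut) to 1.0 (fully open); "finger_force": force on a finger pad.
Only numpy, scipy, OpenCV 4.12 (cv2) and the standard library are available. Lean on these libraries where they do the work, as an engineer would, in place of code of your own. Each camera call takes 0.05 s, during which the arm holds its last target. There are 200 camera calls.

## Working session

There is one attempt and no reset: what is moved stays moved. The work goes in short steps, Python scripts to look and compute and a tool call to move; the robot and the scene stay as the last step left them, time stands still between calls to the robot, and variables do not carry over. Pictures are saved under pics/ and viewed, at most 10 in all, crops included, and the job is handed in when it is done.

```bash
ls; mkdir -p pics; cat > h.py <<'E'
import numpy as np, cv2
from scipy.spatial.transform import Rotation as R
from plant import ctrl
def cam(n):
    c=ctrl.read_camera(n); return c
def save(n,f):
    c=cam(n); cv2.imwrite('pics/'+f,c['pixels'][:,:,::-1]); return c
def ray(c,u,v):
    d=np.linalg.solve(c['camera_matrix'],[u,v,1.]); q=np.array(c['orientation'])
    r=R.from_quat(q) if q.size==4 else R.from_matrix(q)
    return np.array(c['xyz']),r.apply(d)
def onplane(c,u,v,z):
    o,d=ray(c,u,v); return o+d*(z-o[2])/d[2]
def proj(c,p):
    q=np.array(c['orientation']); r=R.from_quat(q) if q.size==4 else R.from_matrix(q)
    x=c['camera_matrix']@r.inv().apply(np.array(p)-c['xyz']); return x[:2]/x[2]
def tri(c1,p1,c2,p2):
    o1,d1=ray(c1,*p1);o2,d2=ray(c2,*p2)
    t=np.linalg.lstsq(np.c_[d1,-d2],o2-o1,rcond=None)[0]
    a,b=o1+t[0]*d1,o2+t[1]*d2; return (a+b)/2,np.linalg.norm(a-b)
E
python3 - <<'E'
from h import *
for n in ['scene','top']:
    c=save(n,n+'0.png'); print(n,c['xyz'],c['orientation'],c['camera_matrix'].tolist() if hasattr(c['camera_matrix'],'tolist') else c['camera_matrix'])
print(ctrl.get_state())
E
```

```text
pics
plant.py
scene [-0.03267447  0.8601821   0.74680423] [-0.21725403  0.83384582 -0.49202356  0.12415573] [[593.8842450591787, 0.0, 330.25251058152753], [0.0, 593.8842450591787, 233.60917591596228], [0.0, 0.0, 1.0]]
top [ 0.37069063 -0.14084064  1.02662724] [ 0.70855674 -0.70113435  0.06132338 -0.0509648 ] [[545.2948798022547, 0.0, 315.03225172966296], [0.0, 545.2948798022547, 241.06411662834338], [0.0, 0.0, 1.0]]
{'time': 0.1, 'qpos': array([-1.32605463e+00,  2.87123371e-01,  1.57800855e+00,  7.57301374e-06,
        1.27859631e+00, -1.49989364e-01]), 'dq': array([-0.00096447, -0.00102961, -0.00167975, -0.00121896,  0.00015718,
       -0.00063846]), 'joint_efforts': array([ 1.05020008e-03, -4.07292473e+01, -2.93699616e+01, -1.50714736e-04,
        3.41941726e-03,  4.43329666e-07]), 'eef_pos': array([ 0.25947077, -0.62250579,  0.23006657]), 'tcp_rot': array([ 9.80586221e-01,  1.96085502e-01, -4.69479642e-05, -1.06676069e-03]), 'contact_force': array([-0.80328685, -0.0395125 ,  0.67726134]), 'wrist_torque': array([-0.02874554, -0.0167351 , -0.03439709]), 'finger_force': 0.0, 'opening': 1.003156399419182}
```

View pics/top0.png

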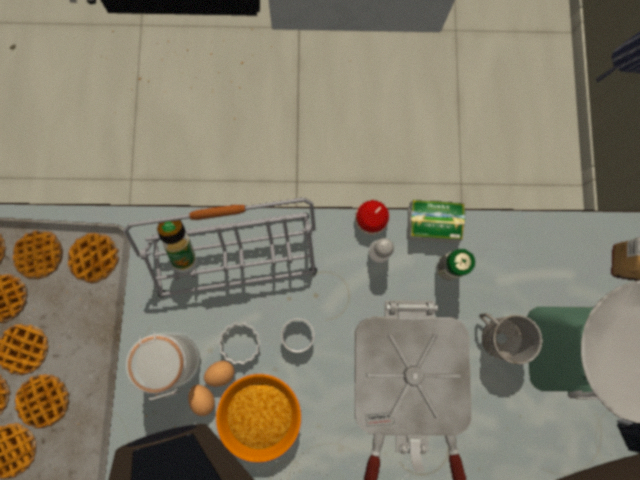

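View pics/scene0.png

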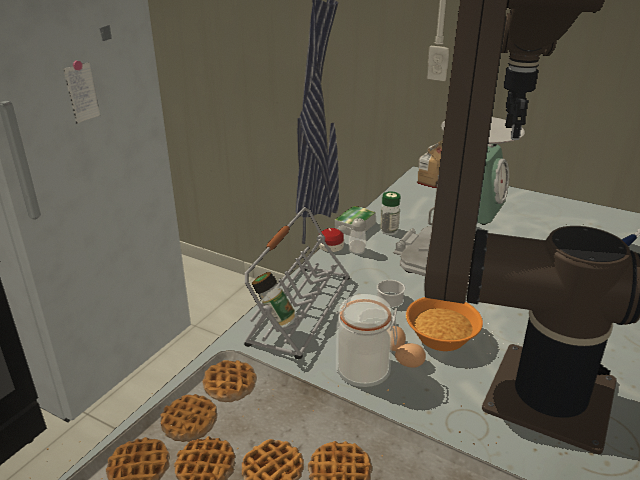

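Top view: grip (218,211), caddy to the left, rack jar (175,240), timer (373,215), butter (436,219), shaker cap (384,247), spice jar cap (461,262). The scene view shows the same things, with the grip at (277,238).

```bash
cat > m.py <<'E'
from h import *
T=cam('top');S=cam('scene')
def blob(c,lo,hi,box):
    h=cv2.cvtColor(c['pixels'],cv2.COLOR_RGB2HSV); m=cv2.inRange(h,lo,hi)
    k=np.zeros_like(m);x0,y0,x1,y1=box;k[y0:y1,x0:x1]=m[y0:y1,x0:x1]
    n,l,s,ce=cv2.connectedComponentsWithStats(k);i=1+np.argmax(s[1:,4])
    ys,xs=np.where(l==i);pts=np.c_[xs,ys].astype(float)
    w,v=np.linalg.eigh(np.cov(pts.T)); d=v[:,1]*np.sqrt(3*w[1])
    return ce[i],d,s[i]
E
python3 - <<'E'
from m import *
a=T['pixels'][195:320,110:490]; b=S['pixels'][185:370,230:420]
A=cv2.resize(a,None,fx=2,fy=2,interpolation=cv2.INTER_CUBIC);B=cv2.resize(b,None,fx=1.85,fy=1.85,interpolation=cv2.INTER_CUBIC)
C=np.zeros((A.shape[0]+B.shape[0],760,3),np.uint8);C[:250]=A;C[250:,:B.shape[1]]=B
cv2.imwrite('pics/crop.png',C[:,:,::-1])
g=blob(T,(5,110,60),(16,255,255),(180,195,260,225));gs=blob(S,(3,110,60),(16,255,255),(250,215,300,260))
print(g,gs); P,e=tri(T,g[0],S,gs[0]);print('grip',P,e)
for s in(-1,1): print(onplane(T,*(g[0]+s*g[1]),.162), onplane(S,*(gs[0]+s*gs[1]),.162))
j=blob(T,(45,80,20),(85,255,255),(440,240,485,285));js=blob(S,(45,80,20),(85,255,255),(378,185,405,210))
print(j,js,onplane(T,*j[0],.105),tri(T,j[0],S,js[0]),onplane(S,*js[0],.095))
print('edge',onplane(T,320,209,0),onplane(T,384,247,.088))
print(proj(S,[.6,-.2,0]))
E
```

```text
(array([216.83299389, 211.25661914]), array([-25.98686588,   3.63001584]), array([190, 205,  55,  14, 491], dtype=int32)) (array([277.86343612, 237.23788546]), array([-9.21158487, 10.33450325]), array([267, 226,  23,  25, 227], dtype=int32))
grip [0.55559337 0.00567107 0.16519019] 1.7384439612562124e-05
[ 0.56281738 -0.0355007   0.162     ] [ 0.5663197  -0.04495278  0.162     ]
[0.54977876 0.04778433 0.162     ] [0.55175521 0.04413953 0.162     ]
(array([458.8551532 , 262.30362117]), array([-14.02809561,   2.12301858]), array([446, 249,  29,  26, 359], dtype=int32)) (array([390.5026738 , 199.64705882]), array([-8.57769041, -0.16717794]), array([382, 192,  18,  15, 187], dtype=int32)) [ 0.48467589 -0.39974061  0.105     ] (array([ 0.48663387, -0.40262337,  0.09389729]), np.float64(0.0012613603781785256)) [ 0.48634431 -0.40026385  0.095     ]
edge [ 0.59800294 -0.16414199  0.        ] [ 0.51218737 -0.27430753  0.088     ]
[311.77887047 256.00767783]
```

View pics/crop.png

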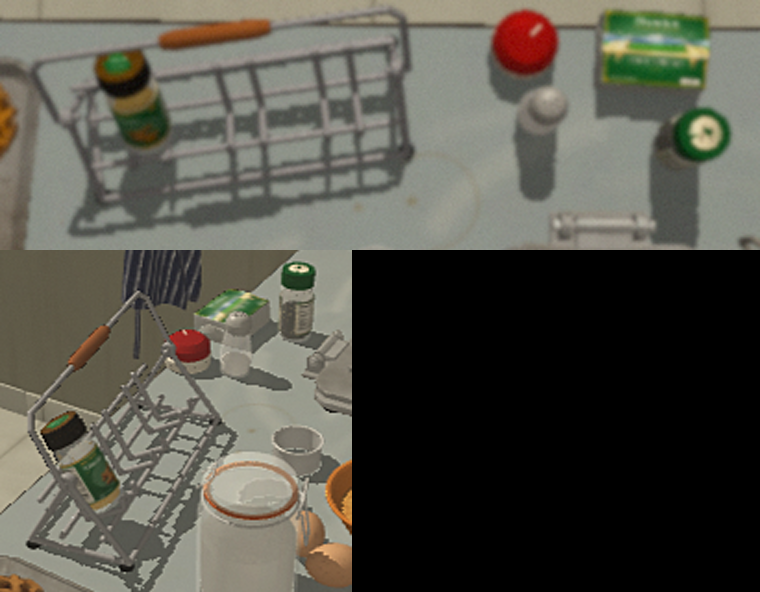

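Crop: front feet of the caddy in top view at (161.5,294) and (312.5,271), in scene view at (298.6,356.4) and (347.8,278). The shaker dome is at about (382,246) in top view, just in front of the timer. Spice jar cap centre is at (462,262).

```bash
python3 - <<'E'
from m import *
np.set_printoptions(precision=4,suppress=True)
for n,t,s in [('LF',(161.5,294),(298.6,356.4)),('RF',(312.5,271),(347.8,278))]:
    print(n,onplane(T,*t,.005),onplane(S,*s,.005),tri(T,t,S,s))
yaw=.158
for o in [(.506,-.002)]:
  for y in(.143,-.143):
    for x in(-.06,.06): print(R.from_euler('z',yaw).apply([x,y,0])[:2]+o)
# shaker dome bright in both
t=(381.5,246.5); s=(230+237/1.85,185+(320-250)/1.85)
print('shaker',onplane(T,*t,.08),tri(T,t,S,s), 'base', onplane(S,230+235/1.85,185+(368-250)/1.85,.01))
r=blob(T,(0,150,90),(5,255,255),(350,195,395,235));print('timer',onplane(T,*r[0],.04))
# jar cap top disc
h=cv2.cvtColor(T['pixels'],cv2.COLOR_RGB2HSV)
print('jar',onplane(T,461.5,262,.105))
# jar base from scene
print('jarbase',onplane(S,230+297/1.85,185+(337-250)/1.85,.01))
E
```

```text
LF [0.4315 0.1296 0.005 ] [0.4326 0.1323 0.005 ] (array([0.4325, 0.1305, 0.0034]), np.float64(0.002097249220003694))
RF [ 0.4775 -0.1509  0.005 ] [ 0.4757 -0.1503  0.005 ] (array([ 0.4769, -0.1511,  0.0042]), np.float64(0.0013993534816238388))
[0.4242 0.1298]
[0.5428 0.1487]
[ 0.4692 -0.1527]
[ 0.5878 -0.1338]
shaker [ 0.5142 -0.271   0.08  ] (array([ 0.5134, -0.2711,  0.0812]), np.float64(0.0013609204675439732)) base [ 0.5126 -0.2699  0.01  ]
timer [ 0.5789 -0.2601  0.04  ]
jar [ 0.4852 -0.4043  0.105 ]
jarbase [ 0.4759 -0.3886  0.01  ]
```

Careful with the scale: shifts go in shares of 0.8 m and turns go in shares of 4 rad. That gives: -0.1 m is -0.125, -0.05 m is -0.0625.

```bash
cat > to.py <<'E'
import sys
from h import *
np.set_printoptions(precision=4,suppress=True)
O=np.array([.506,-.002,0]);YAW=.158
def C(x,y,z): return R.from_euler('z',YAW).apply([x,y,z])+O
def grip(q): return C(.010+.080*np.sin(.524-q),0,.093+.080*np.cos(.524-q))
def ori(yaw,lean=0): return R.from_euler('z',yaw)*R.from_euler('y',lean)*R.from_euler('x',np.pi)
def delta(p,yaw,lean=0):
    s=ctrl.get_state(); r=R.from_quat(s['tcp_rot'])
    print(r.inv().apply(np.array(p)-s['eef_pos']),(r.inv()*ori(yaw,lean)).as_rotvec(),'q',s['qpos'])
E
```

Emit:
move_tool(steps={"moves":[[0,0,-0.0625,0,0,0,1],[0,0,-0.125,0,0,0,1]]}, grip_force=60)

```text
time: 0.55
eef_pos: [0.2595, -0.6226, 0.3314]
tcp_rot: [0.981, 0.196, -0.0, -0.001]
contact_force: [0.7, -0.7, 0.7]
opening: 0.997
finger_force: 0.0
```

```bash
python3 - <<'E'
from to import *
g=grip(0);print(g);delta(g+[0,0,.09],YAW+np.pi/2)
E
```

```text
[0.5554 0.0059 0.1623]
[ 0.5148 -0.4662  0.0804] [-0.0017 -0.0019 -1.334 ] q [-1.326   0.2321  1.4618  0.      1.4501 -0.15  ]
```

In the tool's units: 0.5 m is 0.625, 0.25 m is 0.3125, -1.33 rad is -0.3325.

Emit:
move_tool(steps={"moves":[[0.0625,-0.0563,0,0,0,-0.035,1],[0.125,-0.1125,0,0,0,-0.07,1],[0.1875,-0.1688,0,0,0,-0.105,1],[0.25,-0.225,0,0,0,-0.14,1],[0.3125,-0.2813,0,0,0,-0.175,1],[0.375,-0.3375,0,0,0,-0.21,1],[0.4375,-0.3938,0,0,0,-0.245,1],[0.5,-0.45,0,0,0,-0.275,0.8],[0.5625,-0.5063,0,0,0,-0.305,0.6],[0.625,-0.5625,0,0,0,-0.3325,0.5]]})

```text
time: 1.8
eef_pos: [0.5282, -0.0564, 0.3316]
tcp_rot: [0.649, 0.761, 0.0, 0.001]
contact_force: [0.3, -0.9, 0.8]
opening: 0.5
finger_force: 0.0
```

```bash
python3 - <<'E'
from to import *
g=grip(0);delta(g+[0,0,-.015],YAW+np.pi/2)
E
```

```text
[0.0574 0.0365 0.1844] [ 0.0009  0.0006 -0.0003] q [-0.2975 -0.0967  1.8075 -0.0001  1.4298 -0.4552]
```

In the tool's units: 0.184 m is 0.23, 0.15 m is 0.1875.

Emit:
move_tool(steps={"moves":[[0.0375,0.025,0.0375,0,0,0,0.5],[0.0719,0.0456,0.075,0,0,0,0.5],[0.0719,0.0456,0.1125,0,0,0,0.5],[0.0719,0.0456,0.15,0,0,0,0.5],[0.0719,0.0456,0.1875,0,0,0,0.5],[0.0719,0.0456,0.23,0,0,0,0.5],[0.0719,0.0456,0.23,0,0,0,0.5]]})

```text
time: 2.68
eef_pos: [0.5526, 0.0044, 0.1442]
tcp_rot: [0.651, 0.759, -0.002, -0.003]
contact_force: [-0.4, -0.7, 0.3]
opening: 0.503
finger_force: 0.0
```

```bash
python3 - <<'E'
from to import *
c=save('scene','s1.png');w=save('wrist','w1.png')
i=np.hstack([cv2.resize(c['pixels'][150:400,200:420],(440,500)),cv2.resize(w['pixels'],(360,270))[:,:] if 0 else np.pad(cv2.resize(w['pixels'],(360,270)),((0,230),(0,0),(0,0)))])
cv2.imwrite('pics/v1.png',i[:,:,::-1])
E
```

```text
(no output)
```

View pics/v1.png

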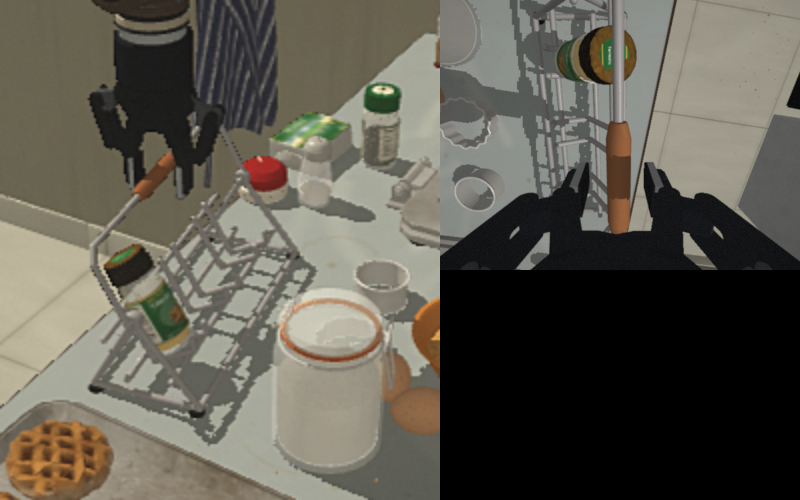

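The grip sits between the fingers and the caddy is undisturbed. Close on it and work out the arc.

Emit:
move_tool(steps={"moves":[[0,0,0,0,0,0,0],[0,0,0,0,0,0,0],[0,0,0,0,0,0,0],[0,0,0,0,0,0,0]]}, grip_force=25)

```text
time: 3.28
eef_pos: [0.5565, 0.0038, 0.1491]
tcp_rot: [0.651, 0.759, 0.001, 0.002]
contact_force: [3.0, 1.3, 5.0]
opening: 0.185
finger_force: 26.0
```

```bash
python3 - <<'E'
import numpy as np
for q in np.linspace(0,2.2,21)[1:]: print(round(q,2),np.round(.08*(np.sin(.524-q)-.5003),4),-np.round(.08*(np.cos(.524-q)-.8658),4))
E
```

```text
0.11 -0.0078 -0.004
0.22 -0.0161 -0.0071
0.33 -0.0246 -0.0092
0.44 -0.0333 -0.0105
0.55 -0.0421 -0.0107
0.66 -0.0509 -0.01
0.77 -0.0595 -0.0083
0.88 -0.0679 -0.0057
0.99 -0.076 -0.0022
1.1 -0.0836 0.0022
1.21 -0.0907 0.0074
1.32 -0.0972 0.0133
1.43 -0.103 0.0199
1.54 -0.108 0.0271
1.65 -0.1122 0.0348
1.76 -0.1156 0.043
1.87 -0.118 0.0514
1.98 -0.1195 0.0601
2.09 -0.12 0.0689
2.2 -0.1196 0.0777
```

In the tool's units: -0.0836 m is -0.1045, -0.076 m is -0.095.

Emit:
move_tool(steps={"moves":[[0,-0.01,-0.005,0,0,0,0],[0,-0.02,-0.0088,0,0,0,0],[0,-0.0313,-0.0113,0,0,0,0],[0,-0.0413,-0.0131,0,0,0,0],[0,-0.0525,-0.0134,0,0,0,0],[0,-0.0638,-0.0125,0,0,0,0],[0,-0.0744,-0.01,0,0,0,0],[0,-0.085,-0.0071,0,0,0,0],[0,-0.095,-0.0025,0,0,0,0],[0,-0.1045,0.0025,0,0,0,0]]})

```text
time: 4.53
eef_pos: [0.4715, -0.0098, 0.1433]
tcp_rot: [0.651, 0.759, -0.001, 0.001]
contact_force: [6.5, -6.0, -7.8]
opening: 0.187
finger_force: 24.8
```

Emit:
move_tool(steps={"moves":[[0,-0.0088,0.0063,0,0,0,0],[0,-0.017,0.0138,0,0,0,0],[0,-0.0243,0.0225,0,0,0,0],[0,-0.0305,0.0313,0,0,0,0],[0,-0.0358,0.0413,0,0,0,0],[0,-0.04,0.0513,0,0,0,0],[0,-0.043,0.0613,0,0,0,0],[0,-0.045,0.0725,0,0,0,0],[0,-0.0455,0.0838,0,0,0,0],[0,-0.045,0.0946,0,0,0,0]]})

```text
time: 5.78
eef_pos: [0.4402, -0.015, 0.0704]
tcp_rot: [0.651, 0.759, 0.003, 0.005]
contact_force: [9.7, -2.6, 2.9]
opening: 0.186
finger_force: 26.0
```

Emit:
move_tool(steps={"moves":[[0,0,0,0,0,0,0],[0,0,0,0,0,0,0]]})

```text
time: 6.02
eef_pos: [0.4402, -0.015, 0.0706]
tcp_rot: [0.651, 0.759, 0.003, 0.004]
contact_force: [9.3, -4.0, -0.4]
opening: 0.187
finger_force: 25.6
```

```bash
python3 -c "
from to import *
print(grip(2.2))"
```

```text
[ 0.4373 -0.0129  0.0846]
```

In the tool's units: -0.2 m is -0.25, -0.15 m is -0.1875.

Emit:
move_tool(steps={"moves":[[0,0,0,0,0,0,0.45],[0,0,0,0,0,0,0.45],[0,0,0,0,0,0,0.45],[0,0,-0.0375,0,0,0,0.45],[0,0,-0.075,0,0,0,0.45],[0,0,-0.125,0,0,0,0.5],[0,0,-0.1875,0,0,0,0.8],[0,0,-0.25,0,0,0,1]]})

```text
time: 7.02
eef_pos: [0.4359, -0.014, 0.2704]
tcp_rot: [0.651, 0.759, -0.0, -0.001]
contact_force: [0.5, -0.8, 0.7]
opening: 0.897
finger_force: 0.0
```

```bash
python3 - <<'E'
from to import *
delta([.4856,-.4035,.20],YAW)
c=save('scene','s2.png');t=save('top','t2.png')
i=np.hstack([cv2.resize(c['pixels'][170:400,220:420],(400,460)),cv2.resize(t['pixels'][190:310,110:330],(400,218))[:,:] if 0 else np.pad(cv2.resize(t['pixels'][190:310,110:330],(400,218)),((0,242),(0,0),(0,0)))])
cv2.imwrite('pics/v2.png',i[:,:,::-1])
E
```

```text
[-0.3926 -0.0105  0.07  ] [-0.002   0.0003  1.5668] q [-0.2658 -0.2973  2.0865  0.0004  1.3541 -0.4199]
```

View pics/v2.png

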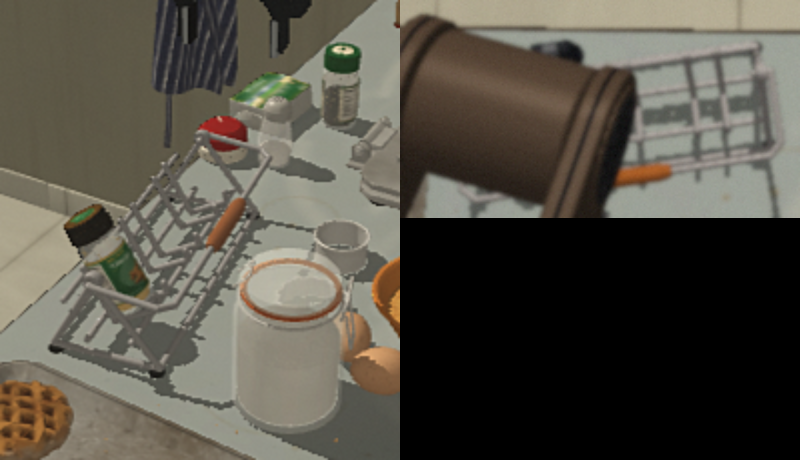

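The handle is down at the front and the rack jar is still in place. Next, the spice jar.

In the tool's units: -0.393 m is -0.4913, -0.04 m is -0.05, 1.567 rad is 0.3918.

Emit:
move_tool(steps={"moves":[[-0.05,0,0,0,0,0.0393,1],[-0.1,0,0,0,0,0.0785,1],[-0.15,0,0,0,0,0.1178,1],[-0.2,0,0,0,0,0.157,1],[-0.25,0,0,0,0,0.1963,1],[-0.3,-0.0125,0,0,0,0.2355,1],[-0.35,-0.0125,0,0,0,0.275,1],[-0.4,-0.0125,0,0,0,0.314,1],[-0.45,-0.0125,0.025,0,0,0.3533,1],[-0.4913,-0.0125,0.05,0,0,0.3918,1]]})

```text
time: 8.38
eef_pos: [0.4868, -0.4052, 0.2278]
tcp_rot: [0.997, 0.076, -0.0, -0.001]
contact_force: [0.9, 0.2, -0.4]
opening: 1.002
finger_force: 0.0
```

Emit:
move_tool(steps={"moves":[[0,0,0,0,0,0,1]]})

```text
time: 8.5
eef_pos: [0.4856, -0.4045, 0.2251]
tcp_rot: [0.997, 0.078, -0.002, -0.003]
contact_force: [-0.5, 0.4, -0.8]
opening: 0.998
finger_force: 0.0
```

```bash
python3 - <<'E'
from to import *
w=save('wrist','w3.png')
delta([.4856,-.4035,.062],YAW)
h=cv2.cvtColor(w['pixels'],cv2.COLOR_RGB2HSV)
# refine from top
T=save('top','t3.png')
E
```

```text
[-0.0001  0.0004  0.1648] [-0.0048  0.0024 -0.0002] q [-0.8537  0.1994  1.6891  0.0005  1.2585  0.5591]
```

View pics/w3.png

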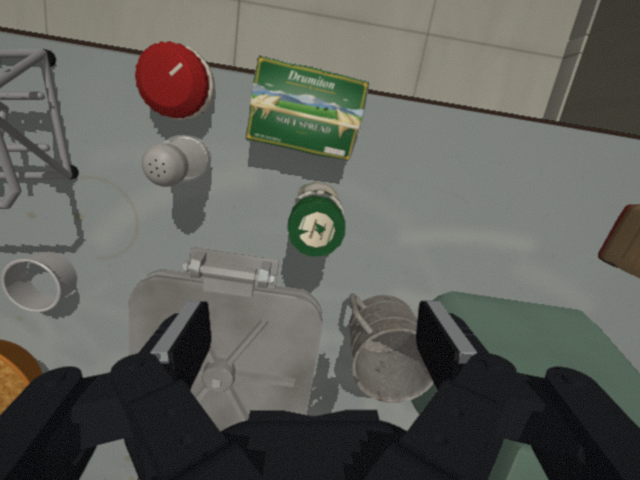

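Wrist view: cap of the spice jar at (316,229), shaker dome at (165,165). The fingers come down clear of both.

In the tool's units: 0.09 m is 0.1125, 0.06 m is 0.075.

```bash
python3 - <<'E'
from to import *
c=cam('wrist')
print(onplane(c,316,229,.104),onplane(c,165,165,.088), onplane(c,170,72,.04))
E
```

```text
[ 0.4881 -0.4051  0.104 ] [ 0.5164 -0.2798  0.088 ] [ 0.5884 -0.2622  0.04  ]
```

Emit:
move_tool(steps={"moves":[[0,0,0.0375,0,0,0,1],[0,0,0.075,0,0,0,1],[0,0,0.1125,0,0,0,1]]})

```text
time: 9.02
eef_pos: [0.4878, -0.4033, 0.1403]
tcp_rot: [0.997, 0.08, 0.001, 0.001]
contact_force: [0.2, 0.5, -0.0]
opening: 1.001
finger_force: 0.0
```

In the tool's units: 0.076 m is 0.095, 0.055 m is 0.0688.

Emit:
move_tool(steps={"moves":[[0,0,0.0375,0,0,0,1],[0,0,0.0688,0,0,0,1],[0,0,0.095,0,0,0,1],[0,0,0.095,0,0,0,0.3],[0,0,0.095,0,0,0,0.3],[0,0,0.095,0,0,0,0.3],[0,0,0.095,0,0,0,0.3],[0,0,0.095,0,0,0,0.3]]}, grip_force=30)

```text
time: 10.02
eef_pos: [0.488, -0.4052, 0.0655]
tcp_rot: [0.997, 0.079, 0.001, 0.001]
contact_force: [0.1, -0.7, 5.7]
opening: 0.518
finger_force: 31.1
```

```bash
python3 - <<'E'
from to import *
s=ctrl.get_state();print(s['eef_pos'],s['contact_force'],s['opening'])
E
```

```text
[ 0.488  -0.4052  0.0655] [ 0.0929 -0.6697  5.7256] 0.5176591490758304
```

In the tool's units: -0.15 m is -0.1875, -0.1 m is -0.125.

Emit:
move_tool(steps={"moves":[[0,0,-0.025,0,0,0,0.3],[0,0,-0.0625,0,0,0,0.3],[0,0,-0.125,0,0,0,0.3],[0,0,-0.1875,0,0,0,0.3]]})

```text
time: 10.52
eef_pos: [0.4865, -0.4036, 0.2149]
tcp_rot: [0.997, 0.079, -0.001, -0.001]
contact_force: [1.0, -1.3, -1.3]
opening: 0.523
finger_force: 31.0
```

```bash
python3 - <<'E'
from m import *
from to import C,O,YAW
np.set_printoptions(precision=4,suppress=True)
for c,f in((T,'top0'),(S,'scene0')): c['pixels']=cv2.imread(f'pics/{f}.png')[:,:,::-1].copy()
a=blob(T,(45,90,40),(85,255,255),(150,210,185,238));b=blob(S,(45,90,40),(85,255,255),(245,265,280,292));print(a,b)
P,e=tri(T,a[0],S,b[0]);l=R.from_euler('z',-YAW).apply(P-O);print('captop local',l,e)
print('underside local',l-.105*np.array([.5,0,.866]))
i=np.hstack([cv2.resize(T['pixels'][215:290,140:240],(400,300),interpolation=2),cv2.resize(S['pixels'][260:360,240:340],(400,400),interpolation=2)[:300]]) if 0 else None
A=cv2.resize(T['pixels'][210:290,200:320],(600,400),interpolation=2);cv2.imwrite('pics/c4.png',A[:,:,::-1])
E
```

```text
(array([168.0899, 226.1685]), array([-5.2542,  0.2804]), array([162, 221,  13,  10,  89], dtype=int32)) (array([260.8929, 277.6071]), array([-5.2894,  2.8873]), array([255, 274,  12,   7,  28], dtype=int32))
captop local [0.0465 0.0889 0.1247] 0.0004431704955200048
underside local [-0.006   0.0889  0.0338]
```

View pics/c4.png

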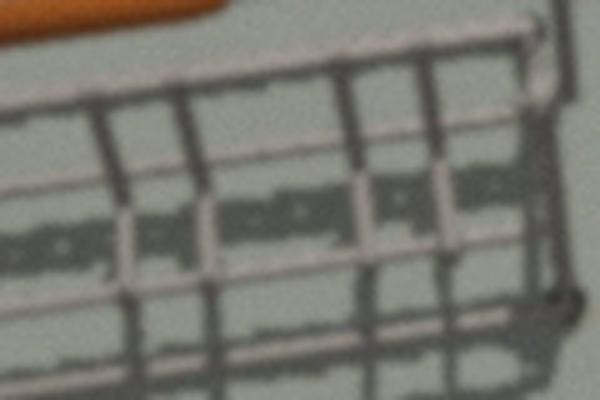

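The rack jar's underside triangulates to caddy (-6, 89, 34) mm, which matches the given layout. The crop shows the middle place's feet at about top px (225–241, 260) and the right place's at about (273–289, 253).

```bash
cat >> to.py <<'E'
AX=np.array([.5,0,.866]);FW=np.array([-.866,0,.5])
def seat(y,h,up=0,fwd=0): return C(*(np.array([-.0065,y,.032])+AX*(h+up)+FW*fwd))
E
python3 - <<'E'
from to import *
c=ctrl.read_camera('top')
for u,v in((233,259.5),(280.6,252.7)): print(R.from_euler('z',-YAW).apply(onplane(c,u,v,.033)-O))
p=seat(0,.0655,.10,.002);print(p);delta(p,YAW,np.pi/6)
E
```

```text
[-0.0122 -0.0009  0.033 ]
[-0.0124 -0.0888  0.033 ]
[0.5796 0.0097 0.1763]
[ 0.1552 -0.3961  0.0403] [ 0.0068 -0.5279 -0.0019] q [-0.8527  0.205   1.6976 -0.      1.2308  0.5602]
```

In the tool's units: -0.396 m is -0.495, -0.02 m is -0.025, -0.528 rad is -0.132.

Emit:
move_tool(steps={"moves":[[0.0188,-0.05,-0.0125,0,0,0,0.3],[0.0375,-0.1,-0.025,0,0,0,0.3],[0.0588,-0.15,-0.025,0,0,0,0.3],[0.0788,-0.2,-0.025,0,-0.0125,0,0.3],[0.1,-0.25,-0.025,0,-0.035,0,0.3],[0.1188,-0.3,-0.025,0,-0.0575,0,0.3],[0.1375,-0.35,-0.025,0,-0.08,0,0.3],[0.1563,-0.4,-0.0125,0,-0.1025,0,0.3],[0.175,-0.45,0,0,-0.125,0,0.3],[0.1938,-0.495,0.025,0,-0.132,0,0.3]]})

```text
time: 11.92
eef_pos: [0.5777, 0.013, 0.1916]
tcp_rot: [0.962, 0.076, -0.262, 0.021]
contact_force: [0.2, 0.1, -0.2]
opening: 0.52
finger_force: 31.1
```

Emit:
move_tool(steps={"moves":[[0,0,0,0,0,0,0.3],[0,0,0,0,0,0,0.3]]})

```text
time: 12.18
eef_pos: [0.5773, 0.0108, 0.1927]
tcp_rot: [0.962, 0.076, -0.261, 0.021]
contact_force: [0.1, -0.3, -0.9]
opening: 0.524
finger_force: 31.2
```

```bash
python3 - <<'E'
from to import *
delta(seat(0,.0655,.02,.002),YAW,np.pi/6)
E
```

```text
[0.0106 0.0014 0.093 ] [0.     0.0066 0.    ] q [-0.1005  0.4056  1.5607 -0.1306  1.6899  1.3309]
```

In the tool's units: 0.093 m is 0.1163, 0.0106 m is 0.0133, 0.005 rad is 0.0013.

Emit:
move_tool(steps={"moves":[[0.0133,0.0018,0.0188,0,0.0013,0,0.3],[0.0133,0.0018,0.0375,0,0.0013,0,0.3],[0.0133,0.0018,0.0563,0,0.0013,0,0.3],[0.0133,0.0018,0.075,0,0.0013,0,0.3],[0.0133,0.0018,0.0938,0,0.0013,0,0.3],[0.0133,0.0018,0.1063,0,0.0013,0,0.3],[0.0133,0.0018,0.1163,0,0.0013,0,0.3],[0.0133,0.0018,0.1163,0,0.0013,0,0.3]]})

```text
time: 13.18
eef_pos: [0.5405, 0.0039, 0.1075]
tcp_rot: [0.963, 0.076, -0.258, 0.02]
contact_force: [-0.6, -0.3, -0.7]
opening: 0.52
finger_force: 31.2
```

```bash
python3 - <<'E'
from to import *
delta(seat(0,.0655,0,.002),YAW,np.pi/6)
w=cam('wrist');s=cam('scene')
i=np.hstack([w['pixels'][::1,::1][:480,120:520],cv2.resize(s['pixels'][190:430,220:420],(400,480),interpolation=2)])
cv2.imwrite('pics/v5.png',i[:,:,::-1])
E
```

```text
[-0.0002  0.0004  0.0206] [-0.0003  0.0003 -0.    ] q [-0.1172  0.423   1.7064 -0.1362  1.5202  1.338 ]
```

View pics/v5.png

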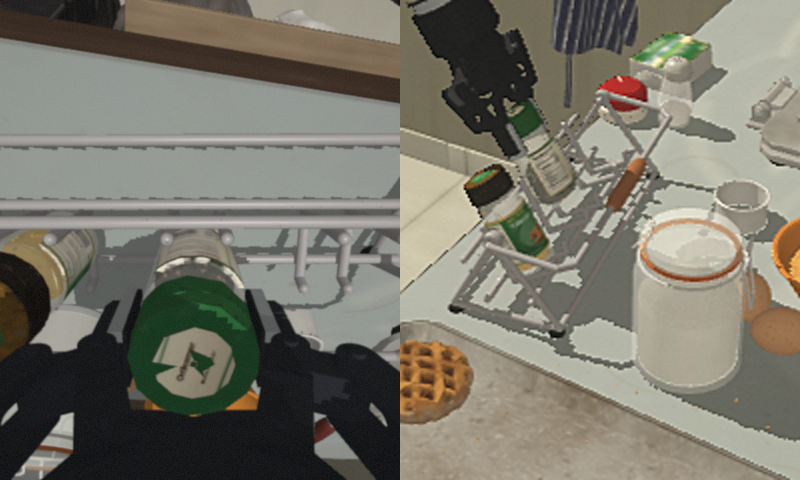

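Left (wrist view): the jar is centred between its two wire tips at (165,238) and (227,238). Right (scene): the jar hovers over the middle cradle. Lower it gently.

In the tool's units: 0.017 m is 0.0213, 0.014 m is 0.0175.

Emit:
move_tool(steps={"moves":[[0,0,0.0063,0,0,0,0.3],[0,0,0.0125,0,0,0,0.3],[0,0,0.0175,0,0,0,0.3],[0,0,0.0213,0,0,0,0.3],[0,0,0.0213,0,0,0,0.3]]})

```text
time: 13.9
eef_pos: [0.5323, 0.0026, 0.0929]
tcp_rot: [0.963, 0.076, -0.258, 0.02]
contact_force: [-0.1, 0.6, 0.1]
opening: 0.521
finger_force: 31.2
```

Emit:
move_tool(steps={"moves":[[0,0,0.0019,0,0,0,0.3],[0,0,0.0038,0,0,0,0.3],[0,0,0.0038,0,0,0,0.3]]})

```text
time: 14.28
eef_pos: [0.531, 0.0023, 0.0905]
tcp_rot: [0.963, 0.076, -0.258, 0.02]
contact_force: [0.8, -1.1, -1.6]
opening: 0.518
finger_force: 31.2
```

```bash
python3 - <<'E'
from to import *
delta(seat(0,.0655,0,0),YAW,np.pi/6)
E
```

```text
[0.0017 0.0004 0.0011] [-0.0001 -0.0004 -0.0001] q [-0.1213  0.4267  1.7372 -0.1386  1.4848  1.3394]
```

No contact yet, so continue in small steps.

In the tool's units: 0.003 m is 0.0038, 0.0015 m is 0.0019.

Emit:
move_tool(steps={"moves":[[0,0,0.0019,0,0,0,0.3],[0,0,0.0038,0,0,0,0.3],[0,0,0.0038,0,0,0,0.3]]})

```text
time: 14.65
eef_pos: [0.5308, 0.0022, 0.0897]
tcp_rot: [0.963, 0.076, -0.257, 0.02]
contact_force: [1.5, 0.8, 5.1]
opening: 0.521
finger_force: 31.6
```

Emit:
move_tool(steps={"moves":[[0.0019,0,0.0038,0,0,0,0.3],[0.0038,0,0.0038,0,0,0,0.3],[0.0038,0,0.0038,0,0,0,0.3]]})

```text
time: 15.02
eef_pos: [0.5321, 0.0022, 0.0889]
tcp_rot: [0.963, 0.076, -0.258, 0.021]
contact_force: [0.7, 1.2, 15.8]
opening: 0.522
finger_force: 32.2
```

```bash
python3 - <<'E'
from to import *
r=R.from_quat(ctrl.get_state()['tcp_rot']);print(r.inv().apply(ctrl.get_state()['contact_force']))
delta(seat(0,.0655,0,0),YAW,np.pi/6)
E
```

```text
[ -7.1102  -1.1014 -14.1546]
[-0.0001  0.0001  0.0002] [ 0.0002 -0.0002 -0.0011] q [-0.1212  0.4312  1.7347 -0.1389  1.483   1.3407]
```

Seated: 14 N on the feet and 7 N on the back wires, with the pose exactly at the expected place. Relieve the load, release and withdraw.

In the tool's units: -0.15 m is -0.1875, -0.003 m is -0.0038.

Emit:
move_tool(steps={"moves":[[-0.0013,0,-0.0038,0,0,0,0.3],[-0.0013,0,-0.0038,0,0,0,0.55],[-0.0013,0,-0.0038,0,0,0,0.65],[-0.0013,0,-0.0038,0,0,0,0.7],[-0.0013,0,-0.0038,0,0,0,0.7],[-0.0013,0,-0.025,0,0,0,0.7],[-0.0013,0,-0.0563,0,0,0,0.7],[-0.0013,0,-0.1,0,0,0,0.8],[-0.0013,0,-0.15,0,0,0,1],[-0.0013,0,-0.1875,0,0,0,1]]}, grip_force=30)

```text
time: 16.27
eef_pos: [0.6055, 0.0141, 0.2175]
tcp_rot: [0.963, 0.076, -0.256, 0.021]
contact_force: [1.0, 0.1, -0.1]
opening: 1.0
finger_force: 0.0
```

```bash
python3 - <<'E'
from to import *
s=cam('scene');t=cam('top')
i=np.hstack([cv2.resize(s['pixels'][190:390,220:420],(400,400),interpolation=2),cv2.resize(t['pixels'][195:315,110:430],(400,150),interpolation=2) if 0 else np.pad(cv2.resize(t['pixels'][195:315,240:400],(400,300),interpolation=2),((0,100),(0,0),(0,0)))])
cv2.imwrite('pics/v6.png',i[:,:,::-1])
delta([.5145,-.273,.2],YAW,0)
E
```

```text
[-0.1092  0.2687  0.0846] [ 0.0024  0.5138 -0.0004] q [-0.0926  0.4358  1.4658 -0.1261  1.7385  1.3312]
```

View pics/v6.png

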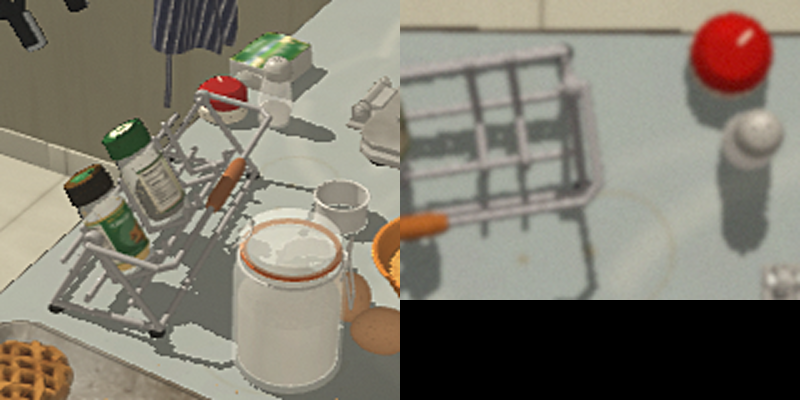

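The spice jar sits parallel to the rack jar in the middle cradle, and the handle is still down. Now the shaker.

In the tool's units: 0.269 m is 0.3363, 0.24 m is 0.3, 0.514 rad is 0.1285.

Emit:
move_tool(steps={"moves":[[-0.0138,0.0375,0,0,0.015,0,1],[-0.0275,0.075,0,0,0.03,0,1],[-0.045,0.1125,0,0,0.045,0,1],[-0.06,0.15,0.0125,0,0.06,0,1],[-0.075,0.1875,0.025,0,0.075,0,1],[-0.0875,0.225,0.0375,0,0.09,0,1],[-0.1,0.2625,0.0563,0,0.105,0,1],[-0.1125,0.3,0.075,0,0.12,0,1],[-0.1363,0.3363,0.0938,0,0.1285,0,1],[-0.1363,0.3363,0.1063,0,0.1285,0,1]]})

```text
time: 17.62
eef_pos: [0.5092, -0.2749, 0.1945]
tcp_rot: [0.997, 0.077, -0.005, 0.0]
contact_force: [0.2, 0.1, 0.1]
opening: 1.002
finger_force: 0.0
```

Emit:
move_tool(steps={"moves":[[0,0,0,0,0,0,1]]})

```text
time: 17.75
eef_pos: [0.5099, -0.2723, 0.1935]
tcp_rot: [0.997, 0.078, -0.006, -0.001]
contact_force: [-0.2, -0.0, -0.5]
opening: 1.005
finger_force: 0.0
```

```bash
python3 - <<'E'
from to import *
w=cam('wrist');p=proj(w,[.514,-.273,.088]);print(p, w['xyz'])
x,y=int(p[0]),int(p[1]);a=w['pixels'][max(0,y-75):y+75,x-100:x+100]
print(max(0,y-75),x-100,a.shape);cv2.imwrite('pics/w7.png',cv2.resize(a,None,fx=4,fy=4)[:,:,::-1])
delta([.514,-.273,.12],YAW,0)
E
```

```text
[315.5077 230.9505] [ 0.586  -0.2606  0.3352]
155 215 (150, 200, 3)
[0.0039 0.0015 0.0742] [-0.0017  0.0102  0.0002] q [-0.6622  0.1143  1.8468 -0.0068  1.1886  0.7529]
```

View pics/w7.png

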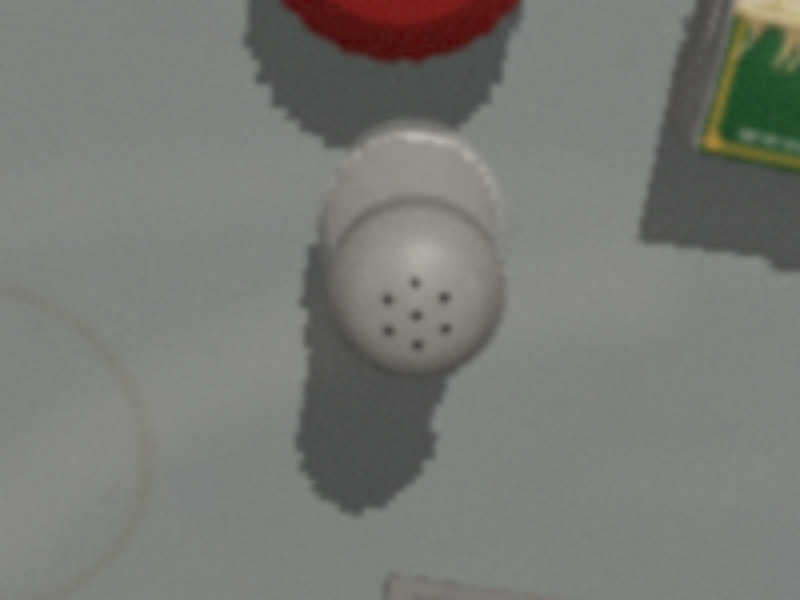

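The shaker's centre hole is at wrist px (319,234), which should be the axis at z = 0.09.

```bash
python3 - <<'E'
from to import *
c=cam('wrist');p=onplane(c,319,234,.0895);b=onplane(c,215+412/4,155+(120)/4,.0);print(p,b)
delta([p[0],p[1],.043],YAW,0)
E
```

```text
[ 0.5132 -0.2758  0.0895] [ 0.5346 -0.2726  0.    ]
[0.0029 0.004  0.1517] [-0.0009  0.0094  0.0009] q [-0.6616  0.1142  1.8459 -0.0068  1.1885  0.7528]
```

In the tool's units: 0.151 m is 0.1888, 0.09 m is 0.1125, 0.009 rad is 0.0023.

Emit:
move_tool(steps={"moves":[[0.0038,0.0038,0.0375,0,0.0023,0,1],[0.0038,0.0038,0.075,0,0.0023,0,1],[0.0038,0.0038,0.1125,0,0.0023,0,1],[0.0038,0.0038,0.15,0,0.0023,0,1],[0.0038,0.0038,0.1888,0,0.0023,0,1],[0.0038,0.0038,0.1888,0,0.0023,0,0.3],[0.0038,0.0038,0.1888,0,0.0023,0,0.3],[0.0038,0.0038,0.1888,0,0.0023,0,0.3],[0.0038,0.0038,0.1888,0,0.0023,0,0.3],[0.0038,0.0038,0.1888,0,0.0023,0,0.3]]}, grip_force=30)

```text
time: 19.1
eef_pos: [0.5145, -0.2766, 0.0463]
tcp_rot: [0.997, 0.079, 0.002, 0.001]
contact_force: [0.6, 1.6, 5.9]
opening: 0.408
finger_force: 30.1
```

Emit:
move_tool(steps={"moves":[[0,0,0,0,0,0,0.3]]})

```text
time: 19.23
eef_pos: [0.5145, -0.2766, 0.0463]
tcp_rot: [0.997, 0.079, 0.002, 0.001]
contact_force: [1.1, 2.1, 5.7]
opening: 0.407
finger_force: 30.1
```

Careful with the scale: shifts go in shares of 0.8 m and turns go in shares of 4 rad. That gives: -0.145 m is -0.1813, -0.1 m is -0.125.

Emit:
move_tool(steps={"moves":[[0,0,-0.0125,0,0,0,0.3],[0,0,-0.0375,0,0,0,0.3],[0,0,-0.075,0,0,0,0.3],[0,0,-0.125,0,0,0,0.3],[0,0,-0.1813,0,0,0,0.3],[0,0,-0.1813,0,0,0,0.3]]})

```text
time: 19.98
eef_pos: [0.5153, -0.2779, 0.1957]
tcp_rot: [0.997, 0.079, 0.004, 0.004]
contact_force: [0.7, 0.1, -1.2]
opening: 0.407
finger_force: 29.7
```

```bash
python3 - <<'E'
from to import *
delta(seat(-.088,.0463,.08,.002),YAW,np.pi/6)
w=cam('wrist');s=cam('scene')
i=np.hstack([w['pixels'][:480,120:520],cv2.resize(s['pixels'][120:320,250:420],(400,470),interpolation=2)[:480] if 0 else cv2.resize(s['pixels'][120:360,240:440],(400,480),interpolation=2)])
cv2.imwrite('pics/v8.png',i[:,:,::-1])
E
```

```text
[ 0.0887 -0.1864  0.0524] [ 0.0081 -0.531  -0.0024] q [-0.6677  0.1168  1.8413 -0.0002  1.1723  0.7453]
```

View pics/v8.png

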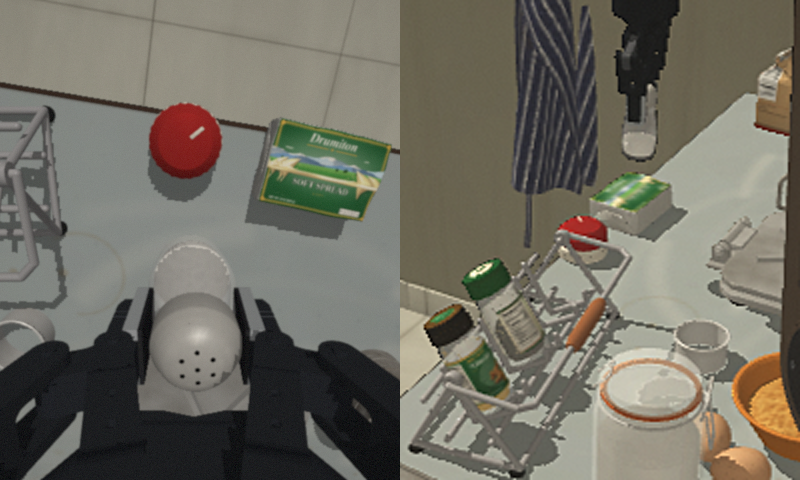

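The shaker is held upright between the pads and nothing else has moved. Carry it over the right place and lean it.

In the tool's units: -0.1864 m is -0.233, 0.07 m is 0.0875, -0.06 rad is -0.015.

Emit:
move_tool(steps={"moves":[[0.0125,-0.0313,-0.025,0,0,0,0.3],[0.025,-0.0625,-0.0375,0,-0.015,0,0.3],[0.0375,-0.0938,-0.0375,0,-0.035,0,0.3],[0.0563,-0.125,-0.0375,0,-0.055,0,0.3],[0.075,-0.1563,-0.0375,0,-0.075,0,0.3],[0.0875,-0.1875,-0.0375,0,-0.095,0,0.3],[0.1,-0.2188,-0.025,0,-0.115,0,0.3],[0.1109,-0.233,0,0,-0.135,0,0.3],[0.1109,-0.233,0.025,0,-0.145,0,0.3],[0.1109,-0.233,0.025,0,-0.145,0,0.3]]})

```text
time: 21.32
eef_pos: [0.5692, -0.0771, 0.1646]
tcp_rot: [0.954, 0.076, -0.289, 0.021]
contact_force: [-0.9, -0.0, -0.6]
opening: 0.412
finger_force: 29.8
```

```bash
python3 - <<'E'
from to import *
L=np.pi/6+.06
def st(up,fwd):
    ax=np.array([np.sin(L),0,np.cos(L)]);return C(*(np.array([-.0065,-.088,.032])+ax*.0463+AX*up+FW*fwd))
delta(st(.08,.002),YAW,L);delta(st(.02,.002),YAW,L)
E
```

```text
[0.0187 0.004  0.016 ] [-0.0027  0.0045  0.0023] q [-0.2222  0.4528  1.5661 -0.2059  1.6757  1.2258]
[0.0226 0.0041 0.0759] [-0.0027  0.0045  0.0023] q [-0.2222  0.4528  1.5661 -0.2059  1.6757  1.2258]
```

In the tool's units: 0.076 m is 0.095, 0.004 m is 0.005.

Emit:
move_tool(steps={"moves":[[0.0125,0.0025,0,0,0,0,0.3],[0.0234,0.005,0.0125,0,0,0,0.3],[0.0244,0.005,0.0275,0,0,0,0.3],[0.025,0.005,0.0425,0,0,0,0.3],[0.0263,0.005,0.0575,0,0,0,0.3],[0.0275,0.005,0.07,0,0,0,0.3],[0.0281,0.005,0.0825,0,0,0,0.3],[0.0281,0.005,0.095,0,0,0,0.3],[0.0281,0.005,0.095,0,0,0,0.3]]})

```text
time: 22.45
eef_pos: [0.5485, -0.0854, 0.0924]
tcp_rot: [0.955, 0.076, -0.286, 0.022]
contact_force: [0.4, 0.5, -0.6]
opening: 0.413
finger_force: 29.8
```

```bash
python3 - <<'E'
from to import *
L=np.pi/6+.06
def st(up,fwd):
    ax=np.array([np.sin(L),0,np.cos(L)]);return C(*(np.array([-.0065,-.088,.032])+ax*.0463+AX*up+FW*fwd))
delta(st(0,0),YAW,L)
w=cam('wrist');s=cam('scene')
i=np.hstack([w['pixels'][:480,120:520],cv2.resize(s['pixels'][190:390,230:397],(400,480),interpolation=2)])
cv2.imwrite('pics/v9.png',i[:,:,::-1])
E
```

```text
[ 0.0038 -0.001   0.0236] [-0.0009 -0.0018  0.0001] q [-0.2409  0.4955  1.6519 -0.2144  1.5402  1.2389]
```

View pics/v9.png

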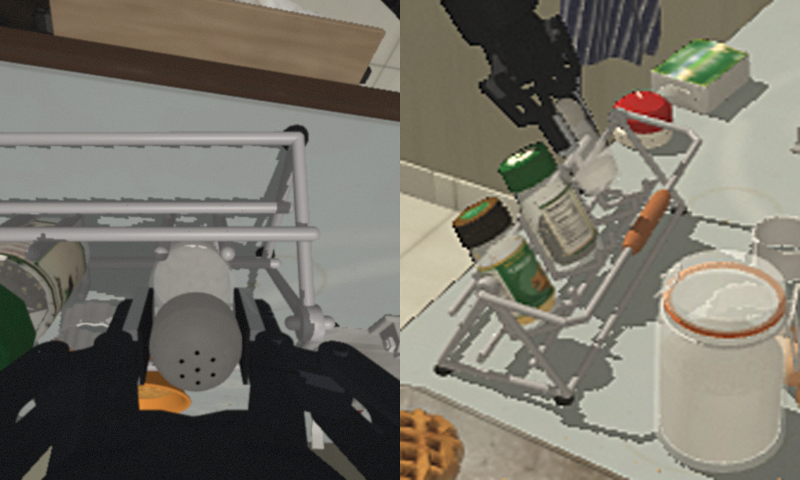

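That makes 12 pictures viewed, over the limit of 10, so from here I work from numbers only. The last view showed the shaker over the right cradle, centred between its wire tips at about (163,253) and (228,253). Lower it gently.

In the tool's units: 0.019 m is 0.0238, -0.001 m is -0.0013.

Emit:
move_tool(steps={"moves":[[0,-0.0013,0.0075,0,0,0,0.3],[0,-0.0013,0.0138,0,0,0,0.3],[0.0013,-0.0013,0.02,0,0,0,0.3],[0.0013,-0.0013,0.0238,0,0,0,0.3],[0.0013,-0.0013,0.0238,0,0,0,0.3]]})

```text
time: 23.18
eef_pos: [0.5395, -0.086, 0.0765]
tcp_rot: [0.955, 0.076, -0.285, 0.022]
contact_force: [1.4, -0.0, -1.3]
opening: 0.409
finger_force: 29.8
```

Emit:
move_tool(steps={"moves":[[0,0,0.0019,0,0,0,0.3],[0,0,0.0038,0,0,0,0.3],[0,0,0.0038,0,0,0,0.3]]})

```text
time: 23.55
eef_pos: [0.5381, -0.0863, 0.0742]
tcp_rot: [0.955, 0.076, -0.285, 0.022]
contact_force: [-0.3, 0.2, -0.6]
opening: 0.408
finger_force: 29.8
```

```bash
python3 - <<'E'
from to import *
L=np.pi/6+.06
def st(up,fwd):
    ax=np.array([np.sin(L),0,np.cos(L)]);return C(*(np.array([-.0065,-.088,.032])+ax*.0463+AX*up+FW*fwd))
delta(st(0,0),YAW,L)
E
```

```text
[ 0.0025 -0.0003  0.0027] [-0.0002 -0.0034 -0.0002] q [-0.2458  0.4997  1.6844 -0.2174  1.5016  1.243 ]
```

In the tool's units: 0.0025 m is 0.0031, 0.001 m is 0.0013.

Emit:
move_tool(steps={"moves":[[0,0,0.0013,0,0,0,0.3],[0,0,0.0031,0,0,0,0.3],[0,0,0.0031,0,0,0,0.3]]})

```text
time: 23.92
eef_pos: [0.5369, -0.0865, 0.0724]
tcp_rot: [0.955, 0.075, -0.285, 0.023]
contact_force: [-0.2, -0.8, 0.1]
opening: 0.406
finger_force: 29.9
```

Emit:
move_tool(steps={"moves":[[0.0013,0,0.0013,0,0,0,0.3],[0.0031,0,0.0013,0,0,0,0.3],[0.0031,0,0.0013,0,0,0,0.3]]})

```text
time: 24.3
eef_pos: [0.5387, -0.0864, 0.071]
tcp_rot: [0.955, 0.075, -0.285, 0.023]
contact_force: [0.7, 0.2, 5.2]
opening: 0.409
finger_force: 30.8
```

```bash
python3 -c "
from to import *
s=ctrl.get_state();print(R.from_quat(s['tcp_rot']).inv().apply(s['contact_force']))"
```

```text
[-2.2707 -0.0863 -4.7075]
```

In the tool's units: 0.002 m is 0.0025, 0.001 m is 0.0013.

Emit:
move_tool(steps={"moves":[[0.0013,0,0.0006,0,0,0,0.3],[0.0025,0,0.0009,0,0,0,0.3],[0.0025,0,0.0009,0,0,0,0.3]]})

```text
time: 24.68
eef_pos: [0.54, -0.0863, 0.0703]
tcp_rot: [0.955, 0.075, -0.286, 0.023]
contact_force: [-0.4, -0.1, 8.6]
opening: 0.408
finger_force: 31.3
```

```bash
python3 -c "
from to import *
s=ctrl.get_state();print(R.from_quat(s['tcp_rot']).inv().apply(s['contact_force']))
print(R.from_euler('z',-YAW).apply(s['eef_pos']-O))"
```

```text
[-5.0934  0.0241 -6.9828]
[ 0.0203 -0.0886  0.0703]
```

Contact on both the feet and the back wires. Release with a small opening and withdraw.

In the tool's units: -0.14 m is -0.175, -0.001 m is -0.0013.

Emit:
move_tool(steps={"moves":[[0,0,-0.0013,0,0,0,0.3],[0,0,-0.0013,0,0,0,0.45],[0,0,-0.0013,0,0,0,0.5],[0,0,-0.0013,0,0,0,0.57],[0,0,-0.0013,0,0,0,0.57],[0,0,-0.0125,0,0,0,0.57],[0,0,-0.0375,0,0,0,0.57],[0,0,-0.075,0,0,0,0.57],[0,0,-0.125,0,0,0,0.57],[0,0,-0.175,0,0,0,0.5]]}, grip_force=30)

```text
time: 25.92
eef_pos: [0.6168, -0.0738, 0.1881]
tcp_rot: [0.956, 0.076, -0.284, 0.023]
contact_force: [0.6, 0.0, -0.6]
opening: 0.5
finger_force: 0.0
```

Emit:
move_tool(steps={"moves":[[0,0,-0.025,0,0,0,0.45],[0,0,-0.0375,0,0,0,0.45]]})

```text
time: 26.18
eef_pos: [0.6333, -0.0713, 0.2133]
tcp_rot: [0.956, 0.076, -0.283, 0.023]
contact_force: [0.2, 1.0, -0.4]
opening: 0.453
finger_force: 0.0
```

```bash
python3 - <<'E'
from m import *
from to import C,O,YAW
T=save('top','t10.png');S=save('scene','s10.png')
loc=lambda p:R.from_euler('z',-YAW).apply(p-O)
# shaker dome: compare with predicted pixel positions
for L in(.524,.584,.62,.7):
    p=C(*(np.array([-.0065,-.088,.032])+.088*np.array([np.sin(L),0,np.cos(L)]))); print(L,proj(T,p),proj(S,p))
for n,bt,bs in(('mid',(190,205,240,260),(250,235,300,285)),('rack',(150,210,185,242),(245,262,280,292))):
    a=blob(T,(45,90,30),(85,255,255),bt);b=blob(S,(45,90,30),(85,255,255),bs);P,e=tri(T,a[0],S,b[0]);print(n,a[0],a[2],b[0],b[2],loc(P),e)
# dome brightness diff against first images
for c,f in((T,'top0'),(S,'scene0')):
    d=cv2.absdiff(c['pixels'][:,:,::-1],cv2.imread(f'pics/{f}.png')).max(2);m=(d>30).astype(np.uint8)
    p=proj(c,C(.04,-.088,.11)).astype(int);k=np.zeros_like(m);k[p[1]-30:p[1]+45,p[0]-25:p[0]+25]=1
    n,l,s,ce=cv2.connectedComponentsWithStats(m*k);print(f,s[1:][s[1:,4]>30],ce[1:][s[1:,4]>30])
    for n2,q in(('timer',(.579,-.2605,.03)),('butter',(.57,-.37,.037))):
        x,y=proj(c,q).astype(int);print(n2,d[y-8:y+8,x-8:x+8].mean())
E
```

```text
0.524 [274.0659 218.2001] [300.9995 242.6024]
0.584 [273.8046 215.9918] [299.0989 243.3526]
0.62 [273.6597 214.7363] [297.9988 243.8589]
0.7 [273.3704 212.1419] [295.6704 245.1303]
mid [222.435  225.5411] [209 211  27  26 377] [283.126  260.4542] [271 250  24  20 262] [0.0382 0.0008 0.1136] 0.0034603701012274083Traceback (most recent call last):
  File "<stdin>", line 9, in <module>
  File "m.py", line 6, in blob
    n,l,s,ce=cv2.connectedComponentsWithStats(k);i=1+np.argmax(s[1:,4])
                                                     ~~~~~~~~~^^^^^^^^^
    return _wrapfunc(a, 'argmax', axis=axis, out=out, **kwds)
    return bound(*args, **kwds)
ValueError: attempt to get argmax of an empty sequence
```

The middle jar's cap is at its predicted seated position to within 3 mm. Move on to above the handle grip, which also clears the cameras' view of the shaker.

```bash
python3 - <<'E'
from to import *
delta(grip(2.2)+[0,0,.15],YAW+np.pi/2,0)
E
```

```text
[-0.1659 -0.0881  0.0795] [-0.4555  0.4548 -1.5225] q [-0.1967  0.5346  1.3627 -0.1962  1.7921  1.2268]
```

In the tool's units: -0.166 m is -0.2075, -0.15 m is -0.1875, -1.5225 rad is -0.3806.

Emit:
move_tool(steps={"moves":[[-0.0125,-0.0063,-0.0375,-0.01,0.01,-0.035,0.45],[-0.0375,-0.0188,-0.0375,-0.02,0.02,-0.07,0.45],[-0.0625,-0.0313,-0.025,-0.0325,0.0325,-0.11,0.45],[-0.0875,-0.0438,0,-0.045,0.045,-0.15,0.45],[-0.1125,-0.0563,0.0125,-0.0575,0.0575,-0.19,0.45],[-0.1375,-0.0688,0.0375,-0.07,0.07,-0.23,0.45],[-0.1625,-0.0813,0.05,-0.0825,0.0825,-0.27,0.45],[-0.1875,-0.0938,0.075,-0.095,0.095,-0.31,0.45],[-0.2075,-0.11,0.0875,-0.105,0.105,-0.35,0.45],[-0.2075,-0.11,0.0994,-0.1139,0.1137,-0.3806,0.45]]})

```text
time: 27.62
eef_pos: [0.4359, -0.0125, 0.2342]
tcp_rot: [0.647, 0.762, 0.001, 0.0]
contact_force: [-1.0, -1.0, 0.3]
opening: 0.449
finger_force: 0.0
```

Emit:
move_tool(steps={"moves":[[0,0,0,0,0,0,0.45]]})

```text
time: 27.75
eef_pos: [0.4359, -0.0133, 0.2335]
tcp_rot: [0.65, 0.76, -0.001, -0.001]
contact_force: [0.3, -0.6, 0.7]
opening: 0.448
finger_force: 0.0
```

```bash
python3 - <<'E'
from m import *
from to import C,O,YAW,delta,grip
S=save('scene','s11.png');T=save('top','t11.png');W=save('wrist','w11.png')
loc=lambda p:R.from_euler('z',-YAW).apply(p-O)
delta(grip(2.2)+[0,0,-.015],YAW+np.pi/2,0)
g=blob(S,(3,110,60),(16,255,255),(280,240,350,320));print('grip px',g[0],g[2],'expect',proj(S,grip(2.2)))
f=cv2.imread('pics/scene0.png');d=cv2.absdiff(S['pixels'][:,:,::-1],f).max(2)
print('rack region diff',d[265:330,255:295].mean())
for n,q in(('timer',(.579,-.2605,.03)),('butter',(.57,-.37,.037))):
    x,y=proj(S,q).astype(int);print(n,(x,y),d[y-8:y+8,x-8:x+8].mean())
# shaker: changed pixels in top and scene near right place
for c,fn in((T,'top0'),(S,'scene0')):
    d=cv2.absdiff(c['pixels'][:,:,::-1],cv2.imread(f'pics/{fn}.png')).max(2);m=(d>25).astype(np.uint8)
    p=proj(c,C(.02,-.088,.08)).astype(int);k=np.zeros_like(m);k[p[1]-45:p[1]+45,p[0]-20:p[0]+20]=1
    n,l,s,ce=cv2.connectedComponentsWithStats(m*k);j=s[:,4]>40;j[0]=False;print(fn,p,s[j],ce[j])
    for L in(.524,.65,.75):
        print(L,[proj(c,C(*(np.array([-.0065,-.088,.032])+t*np.array([np.sin(L),0,np.cos(L)])))).round() for t in(0,.09)])
for n,bs in(('rack',(245,262,280,292)),):
    try: print(blob(S,(45,90,30),(85,255,255),bs)[0],'was 260.9 277.6')
    except Exception as e: print(e)
E
```

```text
[ 0.0004 -0.0008  0.1654] [ 0.0005  0.0005 -0.0007] q [-0.2621 -0.266   2.1266 -0.0003  1.2802 -0.4193]
grip px [332.6484 281.7352] [323 269  20  27 219] expect [333.9665 282.7236]
rack region diff 12.090384615384615
timer (np.int64(331), np.int64(236)) 18.15234375
butter (np.int64(354), np.int64(217)) 43.4609375
top0 [276 231] [[269 199  27   9 124]
 [268 212  18  12 109]
 [270 224  13   6  59]
 [274 226  16  29 173]
 [267 228   7  17  58]
 [270 253  18  20 218]] [[282.0081 203.2258]
 [276.2477 218.0092]
 [276.339  226.7966]
 [282.1098 243.6936]
 [270.     236.4483]
 [279.5183 262.9083]]
0.524 [array([280., 250.]), array([274., 217.])]
0.65 [array([280., 250.]), array([273., 213.])]
0.75 [array([280., 250.]), array([273., 210.])]
scene0 [308 255] [[288 210  20  23  62]
 [294 241  13  11  80]
 [299 247  29  35 326]
 [288 249   8  17  85]
 [288 264  29  36 497]
 [321 283   7  12  47]] [[295.1613 218.3871]
 [299.1875 245.2625]
 [311.3712 265.0399]
 [290.4353 257.0471]
 [299.0805 283.5493]
 [324.766  289.5106]]
0.524 [array([320., 276.]), array([301., 242.])]
0.65 [array([320., 276.]), array([297., 244.])]
0.75 [array([320., 276.]), array([294., 245.])]
[276.4043 264.9787] was 260.9 277.6
```

The shaker's dome is where a seated shaker's would be. Its underside works out at caddy (-7, 33) mm in x and z, which is home. Grasp the handle grip.

In the tool's units: 0.165 m is 0.2063, 0.145 m is 0.1813.

```bash
python3 - <<'E'
from m import *
S=cam('scene');a=blob(S,(45,90,40),(85,255,255),(245,270,270,292));print(a[0],a[2],'was 260.9 277.6')
E
```

```text
[261.11111111 277.51851852] [256 274  11   7  27] was 260.9 277.6
```

Emit:
move_tool(steps={"moves":[[0,0,0.0375,0,0,0,0.45],[0,0,0.075,0,0,0,0.45],[0,0,0.1125,0,0,0,0.45],[0,0,0.15,0,0,0,0.45],[0,0,0.1813,0,0,0,0.45],[0,0,0.2063,0,0,0,0.45],[0,0,0.2063,0,0,0,0],[0,0,0.2063,0,0,0,0],[0,0,0.2063,0,0,0,0],[0,0,0.2063,0,0,0,0]]}, grip_force=25)

```text
time: 29.4
eef_pos: [0.4395, -0.0123, 0.0715]
tcp_rot: [0.649, 0.76, 0.002, 0.001]
contact_force: [2.1, 5.6, -0.8]
opening: 0.181
finger_force: 26.6
```

```bash
python3 - <<'E'
from to import *
s=ctrl.get_state();print(R.from_euler('z',-YAW).apply(s['eef_pos']-O))
for q in np.linspace(2.2,0,21)[1:]: print(round(q,2),np.round(.08*(np.sin(.524-q)+.99447),4),-np.round(.08*(np.cos(.524-q)+.105),4))
E
```

```text
[-0.0673  0.0003  0.0715]
2.09 -0.0004 -0.0088
1.98 0.0001 -0.0176
1.87 0.0016 -0.0262
1.76 0.004 -0.0347
1.65 0.0073 -0.0428
1.54 0.0116 -0.0505
1.43 0.0166 -0.0578
1.32 0.0224 -0.0644
1.21 0.0289 -0.0703
1.1 0.036 -0.0755
0.99 0.0436 -0.0799
0.88 0.0517 -0.0834
0.77 0.0601 -0.086
0.66 0.0687 -0.0877
0.55 0.0775 -0.0884
0.44 0.0863 -0.0881
0.33 0.095 -0.0869
0.22 0.1035 -0.0847
0.11 0.1117 -0.0816
0.0 0.1196 -0.0777
```

The rack jar hasn't moved and the grip is held. Swing it back up.

In the tool's units: -0.0755 m is -0.0944, -0.026 m is -0.0325.

Emit:
move_tool(steps={"moves":[[0,-0.0005,-0.0113,0,0,0,0],[0,0,-0.022,0,0,0,0],[0,0.002,-0.0325,0,0,0,0],[0,0.005,-0.0434,0,0,0,0],[0,0.0088,-0.0538,0,0,0,0],[0,0.0145,-0.0631,0,0,0,0],[0,0.0208,-0.0725,0,0,0,0],[0,0.028,-0.0805,0,0,0,0],[0,0.0363,-0.0875,0,0,0,0],[0,0.045,-0.0944,0,0,0,0]]})

```text
time: 30.65
eef_pos: [0.4749, -0.0065, 0.1441]
tcp_rot: [0.649, 0.76, 0.003, 0.002]
contact_force: [11.4, 1.5, -20.5]
opening: 0.188
finger_force: 25.1
```

Emit:
move_tool(steps={"moves":[[0,0.0095,-0.0055,0,0,0,0],[0,0.0196,-0.01,0,0,0,0],[0,0.03,-0.0131,0,0,0,0],[0,0.0409,-0.0153,0,0,0,0],[0,0.0519,-0.0163,0,0,0,0],[0,0.0625,-0.0158,0,0,0,0],[0,0.0738,-0.0143,0,0,0,0],[0,0.0844,-0.0113,0,0,0,0],[0,0.0946,-0.0075,0,0,0,0],[0,0.1045,-0.0025,0,0,0,0]]})

```text
time: 31.9
eef_pos: [0.5553, 0.0065, 0.1477]
tcp_rot: [0.649, 0.761, -0.0, -0.001]
contact_force: [-6.5, 4.4, -8.7]
opening: 0.188
finger_force: 26.0
```

Emit:
move_tool(steps={"moves":[[0,0.0025,0.0013,0,0,0,0],[0,0.0025,0.0013,0,0,0,0]]})

```text
time: 32.15
eef_pos: [0.5572, 0.0068, 0.1467]
tcp_rot: [0.649, 0.761, -0.0, -0.001]
contact_force: [-4.6, 4.2, -9.4]
opening: 0.191
finger_force: 26.0
```

```bash
python3 - <<'E'
from to import *
s=ctrl.get_state();print(R.from_euler('z',-YAW).apply(s['eef_pos']-O))
E
```

```text
[0.052  0.0006 0.1467]
```

In the tool's units: 0.005 m is 0.0063, 0.003 m is 0.0038.

Emit:
move_tool(steps={"moves":[[0,0.0038,0.0025,0,0,0,0],[0,0.0063,0.0038,0,0,0,0],[0,0.0063,0.0038,0,0,0,0]]})

```text
time: 32.52
eef_pos: [0.558, 0.0069, 0.146]
tcp_rot: [0.649, 0.761, -0.005, -0.006]
contact_force: [-23.2, 1.6, 8.0]
opening: 0.188
finger_force: 28.1
```

```bash
python3 - <<'E'
from to import *
s=ctrl.get_state();print(R.from_euler('z',-YAW).apply(s['eef_pos']-O))
E
```

```text
[0.0527 0.0006 0.146 ]
```

It is against the stop. Ease off, release, and lift straight up.

In the tool's units: -0.16 m is -0.2, -0.11 m is -0.1375.

Emit:
move_tool(steps={"moves":[[0,-0.005,-0.0025,0,0,0,0],[0,-0.005,-0.0025,0,0,0,0.45],[0,-0.005,-0.0025,0,0,0,0.45],[0,-0.005,-0.0025,0,0,0,0.45],[0,-0.005,-0.0125,0,0,0,0.45],[0,-0.005,-0.0375,0,0,0,0.45],[0,-0.005,-0.075,0,0,0,0.45],[0,-0.005,-0.1375,0,0,0,0.45],[0,-0.005,-0.2,0,0,0,0.45]]})

```text
time: 33.65
eef_pos: [0.5586, 0.0061, 0.3056]
tcp_rot: [0.649, 0.761, 0.0, 0.001]
contact_force: [0.6, 0.3, -0.8]
opening: 0.455
finger_force: 0.0
```

Emit:
move_tool(steps={"moves":[[-0.0625,0,0,0,0,0,0.45],[-0.125,0,0,0,0,0,0.45],[-0.1875,0,0,0,0,0,0.45],[-0.25,0,0,0,0,0,0.45],[-0.3125,0,0,0,0,0,0.45],[-0.375,0,0,0,0,0,0.45],[-0.4375,0,0,0,0,0,0.45],[-0.4375,0,0,0,0,0,0.45]]})

```text
time: 34.65
eef_pos: [0.6133, -0.3431, 0.3033]
tcp_rot: [0.651, 0.759, -0.0, 0.0]
contact_force: [-0.6, 0.2, -0.1]
opening: 0.443
finger_force: 0.0
```

```bash
python3 - <<'E'
from m import *
from to import grip,O,YAW,C
np.set_printoptions(precision=4,suppress=True)
T=save('top','t12.png');S=save('scene','s12.png')
loc=lambda p:R.from_euler('z',-YAW).apply(p-O)
g=blob(T,(5,110,60),(16,255,255),(180,195,260,225));gs=blob(S,(3,110,60),(16,255,255),(250,215,300,255))
print('grip',g[0],gs[0],'was 216.8 211.3 / 277.9 237.2',loc(tri(T,g[0],S,gs[0])[0]))
a=blob(T,(45,90,40),(85,255,255),(150,210,185,238));b=blob(S,(45,90,40),(85,255,255),(245,270,270,292));print('rack',a[0],b[0],'was 168.1 226.2 / 260.9 277.6')
m=blob(T,(45,90,30),(85,255,255),(200,205,245,260));ms=blob(S,(45,90,30),(85,255,255),(268,245,305,280));print('mid',m[0],m[2],ms[0],ms[2],loc(tri(T,m[0],S,ms[0])[0]))
r=blob(T,(0,150,90),(5,255,255),(350,195,395,235));r0=cv2.imread('pics/top0.png')[:,:,::-1].copy()
T0=dict(T);T0['pixels']=r0
print('timer',r[0],blob(T0,(0,150,90),(5,255,255),(350,195,395,235))[0])
print('butter',*[blob(t,(40,90,40),(85,255,255),(400,195,475,242))[0] for t in(T,T0)])
for c,fn in((T,'t11'),(S,'s11')): # shaker unchanged since handle swing?
    o=cv2.imread(f'pics/{fn}.png');x,y=proj(c,C(.03,-.088,.09)).astype(int);print(cv2.absdiff(o,c['pixels'][:,:,::-1].copy())[y-8:y+8,x-8:x+8].mean())
E
```

```text
grip [216.5184 210.2746] [277.0769 237.4525] was 216.8 211.3 / 277.9 237.2 [0.0519 0.0001 0.1646]
rack [168.1124 226.1573] [260.8929 277.6071] was 168.1 226.2 / 260.9 277.6
mid [223.0906 227.2538] [209 214  27  24 331] [283.1636 260.1636] [271 249  24  21 269] [0.0366 0.0005 0.114 ]Traceback (most recent call last):
  File "<stdin>", line 10, in <module>
  File "m.py", line 6, in blob
    n,l,s,ce=cv2.connectedComponentsWithStats(k);i=1+np.argmax(s[1:,4])
                                                     ~~~~~~~~~^^^^^^^^^
    return _wrapfunc(a, 'argmax', axis=axis, out=out, **kwds)
    return bound(*args, **kwds)
ValueError: attempt to get argmax of an empty sequence
```

```bash
python3 - <<'E'
from m import *
from to import C
T0=dict(T);I=lambda f:cv2.imread(f'pics/{f}.png')[:,:,::-1].copy()
def w(c,f): d=dict(c);d['pixels']=I(f);return d
B=lambda c,lo,hi,b:blob(c,lo,hi,b)[0].round(1)
for f in('top0','t10','t11','t3'):
    for n,a in(('timer',((0,150,90),(5,255,255),(350,195,395,235))),('butter',((40,90,40),(85,255,255),(400,195,475,242)))):
        try: print(f,n,B(w(T,f),*a))
        except ValueError: print(f,n,'hidden')
for f in('scene0','s11','s12'): print(f,B(w(S,f),(0,150,90),(5,255,255),(310,215,350,255)))
for c,fs in((T,('t11','t12')),(S,('s11','s12'))):
    x,y=proj(c,C(.03,-.088,.09)).astype(int);a,b=I(fs[0]),I(fs[1]);print('shaker change',cv2.absdiff(a,b)[y-8:y+8,x-8:x+8].mean())
E
```

```text
top0 timer [372.2 215. ]
top0 butter [435.  230.3]
t10 timer [372. 216.]
t10 butter [435.3 230.4]
t11 timer [372.  215.9]
t11 butter [435.3 230.4]
t3 timer [372.1 215.9]
t3 butter [435.1 230.2]
scene0 [332.1 236. ]
s11 [332.1 233.1]
s12 [332.5 236.2]
shaker change 24.9453125
shaker change 9.967447916666666
```

```bash
python3 - <<'E'
from m import *
from to import C
for c,fn,p0 in((T,'top0',(276,218)),(S,'scene0',(299,245))):
    d=cv2.absdiff(c['pixels'][:,:,::-1].copy(),cv2.imread(f'pics/{fn}.png')).max(2);m=(d>25).astype(np.uint8)
    p=proj(c,C(.02,-.088,.08)).astype(int);k=np.zeros_like(m);k[p[1]-45:p[1]+45,p[0]-20:p[0]+20]=1
    n,l,s,ce=cv2.connectedComponentsWithStats(m*k);j=s[:,4]>40;j[0]=False;print(fn,p0,s[j].tolist(),ce[j].round(1).tolist())
E
```

```text
top0 (276, 218) [[256, 186, 40, 19, 665], [256, 202, 40, 74, 2019], [272, 251, 24, 25, 337]] [[274.4, 193.9], [273.9, 232.7], [285.1, 264.6]]
scene0 (299, 245) [[293, 241, 33, 41, 446], [288, 249, 28, 51, 603]] [[308.2, 260.2], [297.5, 279.0]]
```

The shaker's outline is the same as before the handle swing. Hand in.

```bash
python3 -c "
from plant import ctrl
print(ctrl.sign_off())"
```

```text
the job is handed in; nothing more can be done
None
```

I handed the job in at about 35 s: both jars are home in their cradles, the handle is back up against its stop, and the rack jar, butter and timer measured unmoved; I viewed 12 pictures, two over the limit of 10, and the judge's verdict was not shown.

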